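# Put the clay extruder away: dies into the graded rack, barrel strapped in its cradle

### The arm

A 6-joint arm with a two-finger parallel gripper is mounted at the origin on the work surface. World frame = base frame: x ahead of the robot, y to its left, z up, the work surface at z = 0. Lengths are in mm, angles in rad, forces in N, time in s.
With the tool pointing down it reaches from about 300 to 775 mm from the base axis. Payload 14.6 kg.
Tool frame: the origin (TCP) lies at the very end of the fingers, on their centre line; the grasp point (between the pads) lies 19 mm behind it; z points along the fingers, y is the line along which they close (so a half turn about z gives the same grasp; the last joint's range is limited). The gripper opens to 94 mm and grips with 3 to 60 N. Pads are 16 mm wide; open, the fingers measure 119 mm over their backs; the gripper's body (75 mm by 177 mm) begins 78 mm behind the grasp point.
Start: joints at [1.228, 0.3, 1.521, -0, 1.321, -0.067], TCP at [149.772, 529.205, 205.446] pointing down, gripper open.
Joint ranges: [-3.03, 3.03], [-0.79, 2.21], [0.23, 2.52], [-1.04, 4.18], [0, 3.07], [-2.55, 2.55]. Speed limits (rad/s): [2.22, 2.22, 2.57, 3.14, 3.14, 3.14].

### API

Orientations are given as [roll, pitch, yaw] about the fixed x, y, z axes, in that order (R = Rz(yaw) Ry(pitch) Rx(roll)).
In Python, from cell import manip, eyes, ticket gives the robot as it stands. The module is installed in compiled form; this text tells all that it offers.
- The arm moves only by the tool arm_command, never from a script. Its argument "plan" is a list of rows, each a list of 5 numbers: the opening, from -1 (shut) to 1 (fully open), then the shift along the tool's x, y, z in m, then the turn about the tool's z in rad. In form: [[jaw, dx, dy, dz, roll], ...]. A call has 1 to 20 rows; each row shifts and turns the commanded pose from where the row before left it, along the tool's axes as they then stand; what a row does not reach is not made up. A row lasts 1/8 s, in which the tool goes at most 62.5 mm and 10.7 degrees, less where a joint would pass 70% of its speed; a pose out of reach is approached as far as the arm can. A call is refused whole if a number of a shift passes 0.0625 or a number of a turn 0.188, either way. A call with a gripper value outside its range is refused whole. The fingers move at their own pace and stop on an object; "newtons" is the grip in N (left out, the last holds). Time passes only in rows, so rows that do not move let the fingers close. It gives the time, the measured TCP pose, the force, the opening and the grip force at its end, in the units of the state.
- manip.read_state(): the state, without advancing time (a new reading comes with each control period).
- eyes.camera(name): name is "scene" or "top"; returns a dict with "img" (480x640x3 uint8, blue, green, red), "z_map" (480x640 float32, mm along the optical axis (not along the pixel's ray), 0 where there is no reading), "fx", "fy", "cx", "cy" (pixels), "eye" and "orientation" of the camera in the world. Camera axes: x right, y down, z forward; pixel columns grow to the right and rows downward; lengths in mm; the calibration is good to about 2 mm. A picture is of the moment at which its call begins.
- ticket.sign_off(): hands the job in; it is judged then, once.
The state is a dict: "clock": time; "joints": joint angles; "qd": joint speeds; "effort": joint torques, N m; "eef_pos": TCP position; "eef_rot": TCP orientation; "wrist_force": force on the tool from outside, world axes, zero at the start; "moment": the same for the moment, N m; "finger_gap": finger opening in mm; "finger_force": force on a finger pad.
Only numpy, scipy, OpenCV 4.12 (cv2) and the standard library are available. Lean on these libraries where they do the work, as an engineer would, in place of code of your own. Each camera call takes 0.05 s, during which the arm holds its last target. There are 200 camera calls.

### The job

Put the washed clay extruder away: take the two dies from the draining rack and drop each one upright and fully home into the slot of the wooden die rack that is cut for its thickness. Lower the barrel gently, without dropping it, into the two V-blocks of the cradle, its end plates outside the blocks, then swing the red strap over it until it lies fully down. Leave the dies that are already in the rack and the other things on the bench alone.

Things in the scene. Friction and masses are not known exactly. Their poses are not given: they have to be found in the camera images.
- rack: Fixed light plywood die rack, 66 (x) x 238 (y) x 31 mm high, origin under its middle. Four upright slots cut right through along x, 54 mm apart along y, narrowing towards -y: 22, 18, 14, 10 mm wide (18 and 10 empty). Mouths flared: 8 mm wider at the top, down to that width over the upper 10 mm, then parallel 16 mm to a floor 5 mm above the bench. Too thick a die stops in the mouth; too thin a one stands loose.
- drainer: Fixed steel wire draining rack, 100 (x) x 200 mm (y), origin under its middle, floor 6 mm above the bench. Three places 56 mm apart along its y (one at its centre), each between two wire hoops 27 mm apart, hoop tops 34 mm above the bench. The two washed dies stand in the two outer places, either way round; the middle one is empty.
- cradle: Fixed cradle for the barrel: green base 176 (x) x 96 (y) x 12 mm, origin under its middle. Two 90-degree V-blocks, 22 mm long, at x = -60 and +60 mm, tops 49 mm above the bench; the 98 mm between them is free for fingers. At x = +60 stand a hinge post at y = +36 mm (92 mm high) and a rest post at y = -36 mm (81 mm high).
- cradle_seat (a point): Where the middle of the barrel's axis comes to lie in the V-blocks: on the cradle's middle, 56 mm above the bench; x is the direction of the V.
- barrel_mid (a point): Middle of the extruder barrel on its axis: aluminium tube 50 mm across along x, 0.45 kg, with a grey 64 x 64 x 10 mm square plate at each end (inner faces 85 mm, outer 95 mm from the middle, bolts to 109 mm at +x); bare tube within 75 mm of the middle. It lies on its end plates, this point 32 mm above the bench. Either end may point either way in the cradle. A fall dents it.
- strap_knob (a point): Centre of the black ball knob, 22 mm across, on the free end of the red swing strap; 100 mm from the strap's hinge axis. Behind the ball is an 8 mm rod 12 mm long, then the strap bar, 22 mm wide and 8 mm thick.
- strap_hinge (a point): Point on the strap's hinge axis, in the middle of the strap's width, fixed to the cradle at x = 60, y = 36 mm, 86.5 mm above the bench. The axis runs along this frame's x; the closed strap points to -y.
- strap (a joint): Strap angle in rad: 0 = closed, level across the barrel, 1 mm above it; 1.57 = straight up; opens up and over towards the cradle's +y, to 2.45 at most. Stiff hinge (0.1 N m: 1 to 2 N at the knob), stays where left. In the frame of strap_hinge the knob is at y = -0.1 cos(angle), z = 0.1 sin(angle) m.
- die8_mid (a point): Centre of the bare aluminium extruder die: a square plate, 64 mm wide (its x), 64 mm high (its z), 8 mm thick (its y), square opening 22 mm through its middle, under 0.1 kg. It stands on edge in the draining rack, this point 38 mm above the bench. The two faces are alike for the rack.
- die16_mid (a point): Centre of the orange plastic extruder die: a square plate, 64 mm wide (its x), 64 mm high (its z), 16 mm thick (its y), upright opening 14 x 20 mm through its middle, under 0.1 kg. It stands on edge in the draining rack, this point 38 mm above the bench. The two faces are alike for the rack.
- slot8 (a point): Middle of the floor of the rack's 10 mm slot, for the 8 mm die, 5 mm above the bench; x runs along the slot, y across it. The centre of the seated die comes 32 mm above this point.
- slot16 (a point): Middle of the floor of the rack's 18 mm slot, for the 16 mm die, 5 mm above the bench; x runs along the slot, y across it. The centre of the seated die comes 32 mm above this point.
- die20: The 20 mm thick dark wood die, 64 x 64 mm, that already stands in the rack's widest slot; origin under its middle. To be left alone.
- die12: The 12 mm thick white plastic die, 64 x 64 mm, that already stands in the rack's 14 mm slot; origin under its middle. To be left alone.
- plunger: Extruder plunger: white piston 45 mm across on a 150 mm steel rod with a wooden T-handle, lying at the back; origin under its middle. To be left alone.
- rib: Flat wooden throwing rib, 125 x 50 x 6 mm, lying between robot and draining rack; origin under its middle. To be left alone.
- looptool: Wooden-handled loop trimming tool, 160 mm long, lying behind the cradle; origin under its middle. To be left alone.
- needle: Wooden-handled needle tool, 170 mm long, lying at the back beyond the barrel; origin under its middle. To be left alone.
- oxide: Amber glass jar with a black lid, 64 mm wide, 85 mm tall, beside the cradle on the left; origin under its middle. To be left alone.
- toolpot: Blue pot, 84 mm wide, 100 mm tall, full of upright tools to 200 mm, behind the draining rack; origin under its middle. To be left alone.
- nuttin: Small steel tin of brass wing nuts, 72 mm wide, 24 mm tall, behind the cradle; origin under its middle. To be left alone.
- roller: Small wooden roller, 36 mm across, 110 mm long, lying front right; origin under its middle. To be left alone.
Not all that is in view belongs to the job. What is shaped like the drainer but blue is not meant.

How it is judged (in metres and radians):
On the way, in this order (a step that is already met when the one before it is completed fails the run):
1. the barrel lies in both V-blocks while the strap is still open (x of barrel_mid in the frame of cradle_seat between -0.016 and 0.016 m and y of barrel_mid in the frame of cradle_seat between -0.004 and 0.004 m and z of barrel_mid in the frame of cradle_seat between -0.004 and 0.004 m and angle between the x axis of barrel_mid and the x axis of cradle_seat, either way round below 0.06 rad and value of joint strap above 0.6 rad and linear speed of barrel below 0.03 m/s), for 0.2 s.
2. the strap is swung down over the barrel (x of barrel_mid in the frame of cradle_seat between -0.016 and 0.016 m and y of barrel_mid in the frame of cradle_seat between -0.004 and 0.004 m and z of barrel_mid in the frame of cradle_seat between -0.004 and 0.004 m and angle between the x axis of barrel_mid and the x axis of cradle_seat, either way round below 0.06 rad and value of joint strap below 0.1 rad), for 0.2 s.
At the end, for the whole second after the job is handed in: 8 and 16 mm dies each in its own slot: on its floor within 3 mm, centred within 15 mm along and 7 mm across, within 0.2 rad of upright; barrel in both V-blocks: within 4 mm across and up, 16 mm along, 0.06 rad in line; strap within 0.1 rad of closed; all at rest (all of step 2 and x of die8_mid in the frame of slot8 between -0.015 and 0.015 m and y of die8_mid in the frame of slot8 between -0.007 and 0.007 m and z of die8_mid in the frame of slot8 between 0.029 and 0.035 m and angle between each of die8_mid, die16_mid's own z axis and vertical below 0.2 rad and x of die16_mid in the frame of slot16 between -0.015 and 0.015 m and y of die16_mid in the frame of slot16 between -0.007 and 0.007 m and z of die16_mid in the frame of slot16 between 0.029 and 0.035 m and linear speed of each of die8, die16, barrel below 0.02 m/s); the robot touches nothing.
It fails at once if the barrel is dropped into the cradle (faster than 0.6 m/s within 50 mm of its seat) (distance between barrel_mid and cradle_seat below 0.05 m and linear speed of barrel above 0.6 m/s).
It fails at once if a die already in the rack is moved by more than 20 mm (distance of any of die20, die12 from where it was at the start of the episode above 0.02 m).
It fails at once if another tool, jar, pot or tin on the bench is moved by more than 30 mm (distance of any of plunger, rib, looptool, needle, oxide, toolpot, nuttin, roller from where it was at the start of the episode above 0.03 m).
It also fails if it takes over 70 s, if anything falls off the work surface, if the arm or the gripper's body presses on something with over 40 N, if the wrist force passes 120 N, or if a joint passes its speed limit or range.

## Working session

There is one attempt and no reset: what is moved stays moved. The work goes in short steps, Python scripts to look and compute and a tool call to move; the robot and the scene stay as the last step left them, time stands still between calls to the robot, and variables do not carry over. Pictures are saved under pics/ and viewed, at most 12 in all, crops included, and the job is handed in when it is done.

Besides the shell and the picture viewer there is one more tool, called after "Call:" by a JSON object that holds its "method" and its "body". arm_command: Moves the arm, as the interface text tells. Its arguments: {"type":"object","properties":{"plan":{"type":"array"},"newtons":{"type":"number"}},"required":["plan"]}

```bash
mkdir -p pics; cat > h.py <<'E'
import numpy as np, cv2
from cell import manip, eyes, ticket
from scipy.spatial.transform import Rotation as R
def cam(n, save=None):
    c=eyes.camera(n); np.savez(''+n+'.npz',**{k:np.array(v) for k,v in c.items()})
    if save: cv2.imwrite('pics/'+save,c['img'])
    return c
def load(n): return dict(np.load(''+n+'.npz',allow_pickle=True))
def rot(c):
    o=np.array(c['orientation'],float)
    return o if o.shape==(3,3) else R.from_euler('xyz',o).as_matrix()
def cloud(c):
    v,u=np.mgrid[0:480,0:640]; z=c['z_map'].astype(float)
    p=np.stack([(u-c['cx'])/c['fx']*z,(v-c['cy'])/c['fy']*z,z],-1)
    return p@rot(c).T+np.array(c['eye'])
E
python3 - <<'E'
from h import *
for n in('scene','top'):
    c=cam(n,n+'0.png'); print(n,c['fx'],c['cx'],c['cy'],c['eye'],c['orientation'])
print(manip.read_state())
E
```

```text
scene 445.3977518592671 321.43586492784635 233.65556618425626 [987.03991208 600.75813298 833.88473254] [-2.32880115e+00 -3.10270927e-04  2.45334256e+00]
top 488.5700002703255 324.3431389152374 239.10927684124513 [ 251.60499874   11.97054285 1307.34113573] [-2.95449187  0.01430032 -1.58932471]
{'clock': 0.1, 'joints': array([ 1.22836800e+00,  3.00377944e-01,  1.52152466e+00,  2.46234182e-06,
        1.32068629e+00, -6.66239452e-02]), 'qd': array([-0.00033984, -0.00037542, -0.00267505, -0.00011249, -0.00051945,
       -0.0006375 ]), 'effort': array([ 9.74011527e-04, -5.32633138e+01, -3.53299284e+01,  7.10514723e-02,
        2.33949046e-02, -2.48246309e-06]), 'eef_pos': array([149.71261747, 528.98826062, 204.96129139]), 'eef_rot': array([-3.14059878e+00, -6.87044278e-05,  2.86578762e+00]), 'wrist_force': array([-0.14739204, -0.15902841,  0.18854507]), 'moment': array([ 0.00114317, -0.02524971, -0.0250768 ]), 'finger_force': 0.0, 'finger_gap': 94.02950265010269}
```

View pics/scene0.png

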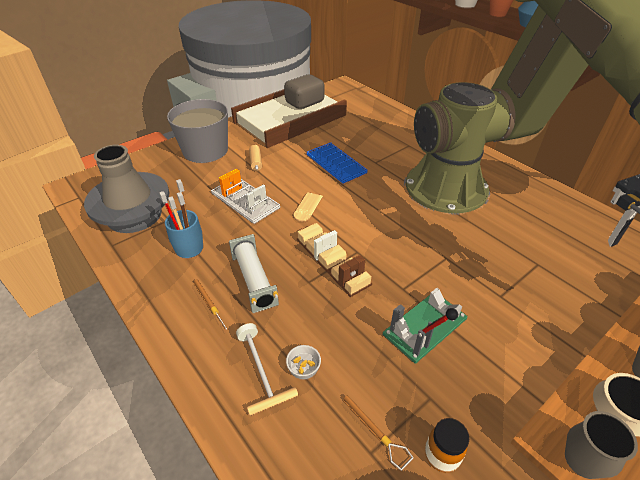

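View pics/top0.png

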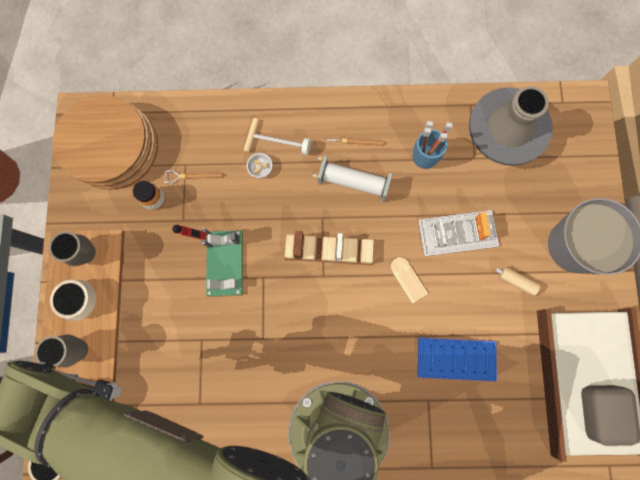

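The scene view shows everything. The candidates in the top view are:
- **Drainer:** the steel one is at (458,232). The blue one at (457,360) is the decoy.
- **Dies in the drainer:** orange at (485,226), bare aluminium at about (437,237).
- **Dies already in the rack, to leave alone:** dark at (297,244), white at (340,246).
- **Barrel:** (355,178). The plunger at (280,140) is not it.
- **Cradle:** (224,263), with the strap knob at (180,230).

I'll measure these from the point clouds and check the choice in a close crop.

```bash
python3 - <<'E'
from h import *
cs={n:load(n) for n in('top','scene')}
for c in cs.values(): c['P']=cloud(c)
T=cs['top'];P=T['P'];S=cs['scene']
at=lambda u,v:P[v,u].round(0)
print('bench z',[at(u,v)[2] for u,v in((400,200),(300,210),(250,320),(450,290))], [S['P'][v,u].round(0)[2] for u,v in((350,200),(200,350),(370,330))])
def rep(name,u0,u1,v0,v1,zlo,zhi,img=None):
    # world bounds from top box, use both cameras
    B=P[v0:v1,u0:u1].reshape(-1,3); lo,hi=B.min(0),B.max(0)
    for n,c in cs.items():
        Q=c['P'].reshape(-1,3); m=(Q[:,2]>zlo)&(Q[:,2]<zhi)&(Q[:,0]>lo[0])&(Q[:,0]<hi[0])&(Q[:,1]>lo[1])&(Q[:,1]<hi[1])
        q=Q[m]
        if len(q)<4: print(name,n,len(q));continue
        r=cv2.minAreaRect(q[:,:2].astype(np.float32))
        print(name,n,len(q),'rect',np.round(r[0]),np.round(r[1]),round(r[2],1),'mean',q.mean(0).round(0),'zmax',q[:,2].max().round())
rep('orange',470,500,205,250,50,80)
rep('alu',422,458,215,255,50,80)
rep('drainer',412,502,205,258,24,40)
rep('rack',280,380,228,268,26,36)
rep('rackdies',280,380,228,268,50,80)
rep('barrel',308,400,150,205,48,75)
rep('base',200,250,225,302,8,16)
rep('vtops',200,250,225,302,43,52)
rep('posts',200,250,225,302,75,100)
for u,v in((180,230),(178,230),(205,238)): print(at(u,v))
cv2.imwrite('pics/c1.png',np.hstack([cv2.resize(T['img'][205:260,415:505],None,fx=4.4,fy=4.4,interpolation=2),cv2.resize(T['img'][215:305,165:250][:55*1],(396,242),interpolation=2)]))
a=cv2.resize(S['img'][160:230,200:290],(540,420),interpolation=2)
b=cv2.resize(T['img'][215:305,165:250],(255,270),interpolation=2)
b=np.vstack([b,np.zeros((150,255,3),np.uint8)]);cv2.imwrite('pics/c2.png',np.hstack([a,b]))
E
```

```text
bench z [np.float64(-4.0), np.float64(1.0), np.float64(-2.0), np.float64(-2.0)] [np.float64(3.0), np.float64(-1.0), np.float64(-0.0)]
orange top 449 rect [ 491. -202.] [ 68. 401.] 7.6 mean [ 499. -261.   66.] zmax 75.0
orange scene 565 rect [ 494. -198.] [ 72. 405.] 7.5 mean [ 500. -211.   64.] zmax 75.0
alu top 238 rect [ 484. -144.] [ 64. 284.] 6.6 mean [ 483. -147.   66.] zmax 73.0
alu scene 373 rect [ 489. -141.] [ 67. 290.] 5.9 mean [ 488. -122.   63.] zmax 73.0
drainer top 1099 rect [ 486. -234.] [487. 167.] 81.6 mean [ 464. -166.   30.] zmax 39.0
drainer scene 837 rect [ 491. -234.] [486. 170.] 81.5 mean [ 478. -174.   32.] zmax 40.0
rack top 1133 rect [468.  14.] [232.  62.] 84.9 mean [467.   8.  30.] zmax 36.0
rack scene 963 rect [474.  17.] [236.  67.] 86.1 mean [476.  22.  32.] zmax 36.0
rackdies top 325 rect [473.  43.] [124.  65.] 84.7 mean [474.  55.  67.] zmax 73.0
rackdies scene 525 rect [477.  46.] [126.  66.] 85.0 mean [481.  57.  65.] zmax 74.0
barrel top 1098 rect [567. -23.] [204. 257.] 72.8 mean [636. -51.  56.] zmax 73.0
barrel scene 1498 rect [571. -21.] [207. 256.] 73.0 mean [636. -41.  58.] zmax 73.0
base top 1383 rect [441. 181.] [176. 328.] 1.0 mean [434. 291.  11.] zmax 16.0
base scene 1779 rect [412. 191.] [338. 222.] 84.1 mean [454. 285.  13.] zmax 16.0
vtops top 144 rect [433. 216.] [255. 147.] 85.4 mean [434. 294.  47.] zmax 52.0
vtops scene 269 rect [442. 217.] [256. 149.] 88.7 mean [454. 256.  47.] zmax 52.0
posts top 112 rect [500. 298.] [40. 84.] 1.0 mean [498. 310.  86.] zmax 100.0
posts scene 159 rect [506. 302.] [39. 86.] 5.6 mean [507. 304.  85.] zmax 100.0
[494. 365. 181.]
[494. 369. 184.]
[493. 331.  83.]
```

View pics/c1.png

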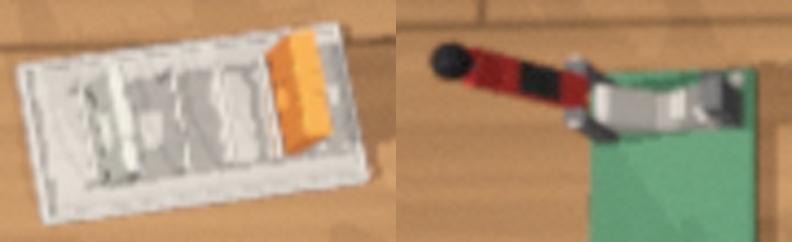

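View pics/c2.png

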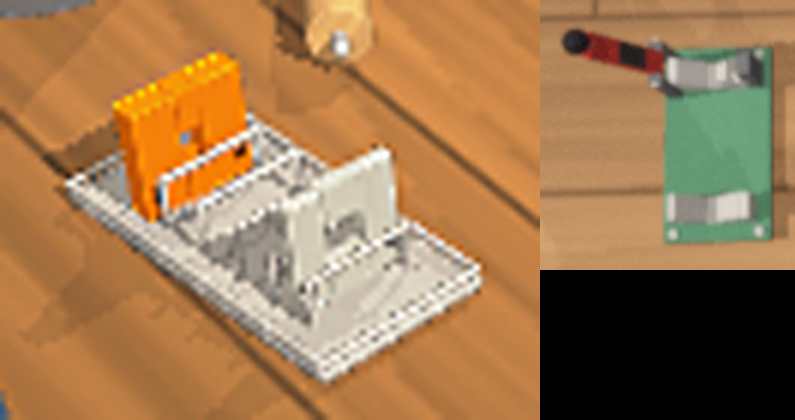

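The crops confirm it: the orange die is in the outer -y place, the bare die is in the outer +y place of the steel drainer, and the strap is open towards +y. The first boxes picked up stray points, so I'll refit with tight world boxes for each camera.

```bash
cat >> h.py <<'E'
def near(c,ctr,rx,ry,zlo,zhi):
    Q=cloud(c).reshape(-1,3); I=np.array(c['img']).reshape(-1,3).astype(int)
    m=(abs(Q[:,0]-ctr[0])<rx)&(abs(Q[:,1]-ctr[1])<ry)&(Q[:,2]>zlo)&(Q[:,2]<zhi)
    return Q[m],I[m]
def rect(name,q):
    if len(q)<5: print(name,len(q)); return
    # trimmed: drop isolated points
    from scipy.spatial import cKDTree
    d,_=cKDTree(q).query(q,k=4); q=q[d[:,3]<8]
    r=cv2.minAreaRect(q[:,:2].astype(np.float32))
    print(name,len(q),'ctr',np.round(r[0],1),'size',np.round(r[1],1),'ang',round(r[2],1),'z95',np.percentile(q[:,2],95).round(1))
E
python3 - <<'E'
from h import *
for n in('top','scene'):
    c=load(n);P=cloud(c);print('==',n)
    f=lambda u,v:P[v,u]
    q,i=near(c,(500,-365),50,60,50,80)
    if 0: pass
    t=load('top');TP=cloud(t)
    b=lambda u,v:TP[v,u]
    o=b(486,226);q,i=near(c,o,50,35,55,80);rect('orange',q[(i[:,2]-i[:,0])>80])
    o=b(440,235);q,i=near(c,o,55,25,55,80);rect('alu',q)
    o=b(458,232);q,i=near(c,o,75,125,-2,9);
    q,i=near(c,o,80,125,26,38);rect('hoops',q)
    o=b(330,248);q,i=near(c,o,60,140,26,36);rect('rack',q)
    for nm,uv in(('die20',(297,244)),('die12',(340,246))):
        q,i=near(c,b(*uv),50,25,60,80);rect(nm,q)
    o=b(355,178);q,i=near(c,o,60,125,50,80);rect('barrel>50',q);q,i=near(c,o,60,125,53,60);rect('barrel 53-60',q)
    o=b(224,270);q,i=near(c,o,120,75,6,18);rect('green',q[(i[:,1]-i[:,2]>30)])
    q,i=near(c,o,120,75,40,52);rect('V',q)
    print('o',o)
    q,i=near(c,b(205,238),40,160,75,220);k=q[(i[:,2]-i[:,1]>50)]
    print('red',len(k),k.mean(0).round(),k.min(0).round(),k.max(0).round())
    k=q[(i.max(1)<45)&(q[:,2]>120)];print('knob',len(k),k.mean(0).round(),k.min(0).round(),k.max(0).round())
E
```

```text
== top
orange 185 ctr [ 517.9 -390.8] size [64.4 17.2] ang 5.7 z95 71.9
alu 102 ctr [ 499.5 -279.7] size [64.2 10.8] ang 8.4 z95 72.1
hoops 222 ctr [ 507.7 -335.1] size [ 65.2 143.1] ang 7.2 z95 35.8
rack 1129 ctr [468.4  14.3] size [231.9  61.9] ang 84.9 z95 33.2
die20 191 ctr [478.2  94.6] size [19.9 64.7] ang 84.7 z95 71.2
die12 118 ctr [468.6 -12.8] size [12.  63.6] ang 85.2 z95 71.0
barrel>50 845 ctr [658.6 -51.5] size [203.7  64.4] ang 73.1 z95 63.1
barrel 53-60 430 ctr [655.9 -53.4] size [198.5  59.2] ang 72.8 z95 59.3
green 1362 ctr [439.6 296.7] size [172.9  93.8] ang 1.0 z95 14.3
V 179 ctr [440.7 299.8] size [ 83.6 147.3] ang 87.6 z95 50.1
o [418.78271058 295.85490659  12.00602288]
red 165 [497. 352. 133.] [487. 330.  81.] [509. 371. 181.]
knob 45 [498. 360. 158.] [491. 344. 120.] [505. 376. 188.]
== scene
orange 156 ctr [ 522.3 -386.2] size [64.6 20.6] ang 4.3 z95 72.8
alu 126 ctr [ 503.8 -275.3] size [65.  13.1] ang 5.1 z95 71.8
hoops 223 ctr [ 510.7 -327.9] size [ 68.  135.8] ang 9.1 z95 37.3
rack 959 ctr [474.5  16.9] size [235.7  67.4] ang 86.1 z95 34.6
die20 239 ctr [481.9  97.1] size [23.4 66.4] ang 85.7 z95 72.4
die12 149 ctr [472.9  -9.5] size [14.5 63.4] ang 85.4 z95 71.9
barrel>50 1163 ctr [662.9 -49.5] size [205.8  63.5] ang 73.0 z95 65.7
barrel 53-60 734 ctr [664.9 -46.6] size [198.7  62.8] ang 72.5 z95 59.4
green 1579 ctr [443. 301.] size [175.9  95.7] ang 0.9 z95 15.8
V 289 ctr [443.8 303.4] size [ 84.7 148.6] ang 87.7 z95 51.3
o [418.78271058 295.85490659  12.00602288]
red 118 [510. 358. 137.] [484. 335.  81.] [513. 375. 176.]
knob 89 [505. 376. 182.] [496. 347. 122.] [512. 387. 191.]
```

Averaging the two cameras:

| Item | Position (mm) | Yaw |
|---|---|---|
| Barrel middle | (658,-57) | axis at 73° |
| Cradle seat | (441.5,299) | 1° |
| Bare die | (501.5,-277.5) | 7° |
| Orange die | (520,-388.5) | 6-7° |
| slot16 | (475.5,42.3) | -5° |
| slot8 | (466,-64.6) | -5° |

The sizes and heights match the description. The first move turns the tool to yaw 73° and then goes above the barrel.

Call:
{"method": "arm_command", "body": {"plan": [[1, 0, 0, 0, 0.18], [1, 0, 0, 0, 0.18], [1, 0, 0, 0, 0.18], [1, 0, 0, 0, 0.18], [1, 0, 0, 0, 0.18], [1, 0, 0, 0, 0.18], [1, 0, 0, 0, 0.18], [1, 0, 0, 0, 0.18], [1, 0, 0, 0, 0.15]], "newtons": 40}}

```text
clock: 1.23
eef_pos: [149.7, 529.1, 205.1]
eef_rot: [-3.142, 0.001, 1.27]
wrist_force: [-0.3, 0.6, 0.3]
finger_gap: 94.1
finger_force: 0.0
```

Call:
{"method": "arm_command", "body": {"plan": [[1, -0.0264, 0.0411, 0, 0], [1, -0.0264, 0.0411, 0, 0], [1, -0.0264, 0.0411, 0, 0], [1, -0.0264, 0.0411, 0, 0], [1, -0.0264, 0.0411, 0, 0], [1, -0.0264, 0.0411, 0, 0], [1, -0.0264, 0.0411, 0, 0], [1, -0.0264, 0.0411, 0, 0], [1, -0.0264, 0.0411, 0, 0], [1, -0.0264, 0.0411, 0, 0], [1, -0.0264, 0.0411, 0, 0], [1, -0.0264, 0.0411, 0, 0], [1, -0.0264, 0.0411, 0, 0], [1, -0.0264, 0.0411, 0, 0], [1, -0.0264, 0.0411, 0.02, 0], [1, -0.0264, 0.0411, 0.02, 0], [1, 0, 0, 0, 0], [1, 0, 0, 0, 0]]}}

```text
clock: 3.48
eef_pos: [655.9, -65.7, 165.4]
eef_rot: [-3.141, -0.0, 1.276]
wrist_force: [-0.3, 1.3, 0.9]
finger_gap: 94.1
finger_force: 0.0
```

```bash
cat >> h.py <<'E'
def to(x,y,z,yaw=None):
    s=manip.read_state(); e=np.array(s['eef_rot'],float); p=np.array(s['eef_pos'])
    M=R.from_euler('xyz',e).as_matrix()
    r=0 if yaw is None else (e[2]-yaw+np.pi)%(2*np.pi)-np.pi
    print('clock',s['clock'],'pos',p.round(1),'rpy',e.round(3),'gap',round(s['finger_gap'],1),'F',np.round(s['wrist_force'],1))
    print('turn',round(r,3),'shift before turn',((np.array([x,y,z])-p)@M).round(1),'shift after turn',((np.array([x,y,z])-p)@(M@R.from_euler('z',r).as_matrix())).round(1))
E
python3 - <<'E'
from h import *
to(655,-67,13,1.274)
p=manip.read_state()['eef_pos']
for n in('top','scene'):
    c=cam(n,n+'1.png'); uv=rot(c).T@(p-np.array(c['eye'])); print(n,'tcp px',uv[0]/uv[2]*c['fx']+c['cx'],uv[1]/uv[2]*c['fy']+c['cy'])
a=load('scene')['img'];b=load('top')['img']
cv2.imwrite('pics/v1.png',np.hstack([cv2.resize(a[150:330,190:340],(400,480),interpolation=2),cv2.resize(b[120:270,295:420],(400,480),interpolation=2)]))
E
```

```text
clock 3.475 pos [655.9 -65.7 165.4] rpy [-3.141 -0.     1.276] gap 94.1 F [-0.3  1.3  0.9]
turn 0.002 shift before turn [ -1.5  -0.4 152.4] shift after turn [ -1.5  -0.4 152.4]
top tcp px 359.67200330838295 162.99327343214156
scene tcp px 245.65075634689637 227.74516473215914
```

View pics/v1.png

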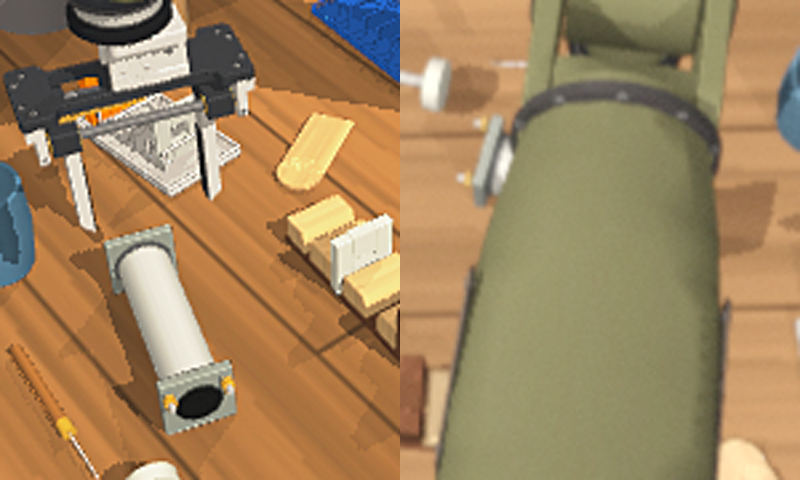

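The scene crop shows the open fingers above the barrel, tips at about (224,235) and (270,223), and the body's long side lies along the closing direction. I'll compare finger points with the TCP pose to calibrate the scene camera.

```bash
python3 - <<'E'
from h import *
c=load('scene');Q=cloud(c).reshape(-1,3)
s=manip.read_state();p=np.array(s['eef_pos']);M=R.from_euler('xyz',s['eef_rot']).as_matrix()
L=(Q-p)@M
m=(abs(L[:,0])<30)&(abs(L[:,1])<80)&(L[:,2]>-45)&(L[:,2]<12);L=L[m]
for sgn in(1,-1):
    f=L[L[:,1]*sgn>0]; g=f[f[:,2]<-6]
    print(len(f),'x',np.percentile(g[:,0],[2,10,50,90,98]).round(1),'y',np.percentile(g[:,1],[2,10,50,90,98]).round(1),'zmax',np.percentile(f[:,2],[90,98]).round(1))
# axis fit of the tube from both clouds
for n in('top','scene'):
    c=load(n) if n=='scene' else None
E
```

```text
92 x [-2.4  7.6 10.5 12.2 13.1] y [46.6 47.6 53.3 58.5 58.7] zmax [-8.8 -3.6]
105 x [-4.7  0.2  9.8 12.  13.2] y [-58.8 -58.  -51.4 -47.4 -47.2] zmax [-6.9 -2.2]
```

The finger points sit symmetric about the TCP along the closing axis, so scene x is true (the top camera reads about 4 mm low) and scene y reads slightly high. Next I descend and grip the barrel.

Call:
{"method": "arm_command", "body": {"plan": [[1, 0, 0.0024, 0.03, 0], [1, 0, 0, 0.03, 0], [1, 0, 0, 0.03, 0], [1, 0, 0, 0.03, 0], [1, 0, 0, 0.02, 0], [1, 0, 0, 0.012, 0], [1, 0, 0, 0, 0], [-1, 0, 0, 0, 0], [-1, 0, 0, 0, 0], [-1, 0, 0, 0, 0], [-1, 0, 0, 0, 0]], "newtons": 40}}

```text
clock: 4.95
eef_pos: [658.5, -66.9, 13.6]
eef_rot: [3.141, 0.0, 1.276]
wrist_force: [-0.0, 0.7, -0.5]
finger_gap: 57.0
finger_force: 0.0
```

Call:
{"method": "arm_command", "body": {"plan": [[-1, 0, 0, 0, 0], [-1, 0, 0, 0, 0], [-1, 0, 0, 0, 0], [-1, 0, 0, -0.02, 0], [-1, 0, 0, -0.03, 0], [-1, 0, 0, -0.03, 0], [-1, 0, 0, -0.03, 0], [-1, 0, 0, -0.03, 0.1], [-1, 0, 0, -0.01, 0.16], [-1, 0, 0, 0, 0.18], [-1, 0, 0, 0, 0.18], [-1, 0, 0, 0, 0.18], [-1, 0, 0, 0, 0.18], [-1, 0, 0, 0, 0.16], [-1, 0, 0, 0, 0.12], [-1, 0, 0, 0, 0]]}}

```text
clock: 6.95
eef_pos: [658.3, -66.8, 164.1]
eef_rot: [3.142, -0.0, 0.017]
wrist_force: [-0.5, -0.4, -5.9]
finger_gap: 48.9
finger_force: 40.0
```

```bash
python3 - <<'E'
from h import *
to(433,299.3,164,0.016)
q,i=near(load('scene'),(658,-57),1,1,0,1)
c=cam('scene','s2.png');Q=cloud(c)
s=manip.read_state();L=((Q.reshape(-1,3)-s['eef_pos'])@R.from_euler('xyz',s['eef_rot']).as_matrix())
m=(abs(L[:,0])<160)&(abs(L[:,1])<45)&(L[:,2]>-60)&(L[:,2]<30);l=L[m];print('barrel span along tool x',np.percentile(l[:,0],[1,3,50,97,99]).round(1))
t=l[(abs(l[:,0]-40)<25)|(abs(l[:,0]+50)<20)];print('tube top z',np.percentile(t[:,2],[1,5]).round(1))
for a in(-60,-45,45,60): 
  k=l[abs(l[:,0]-a)<6];print(a,len(k),np.percentile(k[:,2],[2,5,10]).round(1), np.percentile(k[:,1],[2,98]).round(1))
E
```

```text
clock 6.95 pos [658.3 -66.8 164.1] rpy [ 3.142 -0.     0.017] gap 48.9 F [-0.5 -0.4 -5.9]
turn 0.001 shift before turn [-219.2 -369.8    0. ] shift after turn [-219.4 -369.7    0. ]
barrel span along tool x [-82.5 -78.7  39.1 109.  112.9]
tube top z [-46.3 -44.6]
-60 53 [-37.6 -36.7 -36. ] [-27.4 -20.3]
-45 55 [-37.9 -36.5 -35.8] [-27.6 -19.9]
45 132 [-46.3 -44.7 -44.1] [-27.6   8.8]
60 127 [-46.1 -45.1 -44.3] [-27.9   9.1]
```

Call:
{"method": "arm_command", "body": {"plan": [[-1, -0.012, -0.02, 0, 0], [-1, -0.021, -0.035, 0, 0], [-1, -0.021, -0.035, 0, 0], [-1, -0.021, -0.035, 0, 0], [-1, -0.021, -0.035, 0, 0], [-1, -0.021, -0.035, 0, 0], [-1, -0.021, -0.035, 0, 0], [-1, -0.021, -0.035, 0, 0], [-1, -0.021, -0.035, 0, 0], [-1, -0.021, -0.035, 0, 0], [-1, -0.0184, -0.0348, 0, 0], [-1, 0, 0, 0, 0], [-1, 0, 0, 0.02, 0], [-1, 0, 0, 0.02, 0], [-1, 0, 0, 0.02, 0], [-1, 0, 0, 0.02, 0], [-1, 0, 0, 0.015, 0], [-1, 0, 0, 0, 0]]}}

```text
clock: 9.25
eef_pos: [433.1, 298.9, 67.8]
eef_rot: [3.141, 0.001, 0.016]
wrist_force: [0.1, 0.3, -4.6]
finger_gap: 49.0
finger_force: 40.0
```

```bash
python3 - <<'E'
from h import *
to(433,299.3,37,0.016)
a=cam('scene')['img'];b=cam('top')['img']
cv2.imwrite('pics/v3.png',np.hstack([cv2.resize(a[230:390,340:500],(480,480),interpolation=2),cv2.resize(b[200:320,150:230],(320,480),interpolation=2)]))
E
```

```text
clock 9.25 pos [433.1 298.9  67.8] rpy [3.141e+00 1.000e-03 1.600e-02] gap 49.0 F [ 0.1  0.3 -4.6]
turn 0.0 shift before turn [-0.1 -0.4 30.8] shift after turn [-0.1 -0.4 30.8]
```

View pics/v3.png

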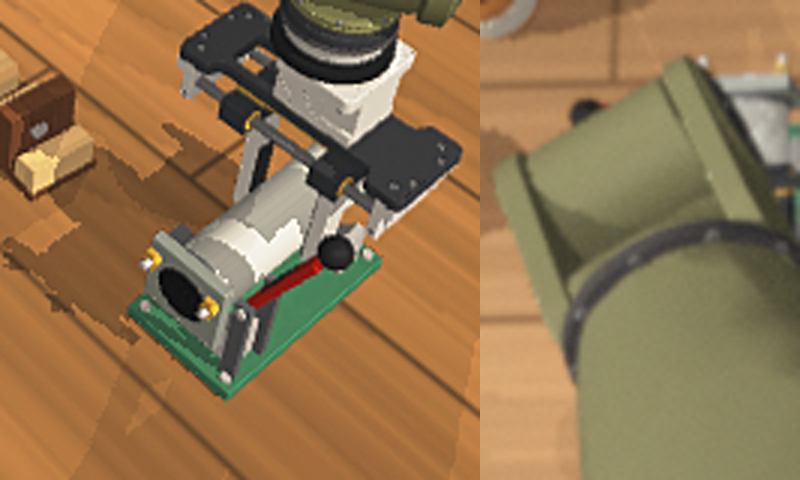

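The barrel is held over the cradle, in line between the posts, and the strap is clear of the gripper. Next I lower it gently in two stages, watching the force.

Call:
{"method": "arm_command", "body": {"plan": [[-1, 0, 0, 0.01, 0], [-1, 0, 0, 0.01, 0], [-1, 0, 0, 0.004, 0], [-1, 0, 0, 0.002, 0], [-1, 0, 0, 0.002, 0], [-1, 0, 0, 0, 0]]}}

```text
clock: 10.1
eef_pos: [433.2, 299.5, 40.4]
eef_rot: [3.142, -0.0, 0.016]
wrist_force: [0.1, -0.6, -4.8]
finger_gap: 49.6
finger_force: 40.0
```

Call:
{"method": "arm_command", "body": {"plan": [[-1, 0, 0, 0.001, 0], [-1, 0, 0, 0.001, 0], [-1, 0, 0, 0.001, 0], [-1, 0, 0, 0, 0]]}}

```text
clock: 10.6
eef_pos: [433.4, 299.5, 38.7]
eef_rot: [-3.141, -0.001, 0.016]
wrist_force: [-6.4, -5.7, 12.1]
finger_gap: 49.5
finger_force: 40.0
```

Contact: the upward force has exceeded the weight. I open the fingers and look.

Call:
{"method": "arm_command", "body": {"plan": [[0.1, 0, 0, 0, 0], [0.3, 0, 0, 0, 0], [1, 0, 0, 0, 0], [1, 0, 0, 0, 0], [1, 0, 0, 0, 0], [1, 0, 0, 0, 0], [1, 0, 0, -0.02, 0], [1, 0, 0, -0.04, 0], [1, 0, 0, -0.06, 0], [1, 0, 0, -0.06, 0], [1, 0, 0, 0, 0]]}}

```text
clock: 11.98
eef_pos: [434.6, 300.3, 221.9]
eef_rot: [-3.138, -0.007, 0.016]
wrist_force: [0.6, 0.2, -1.2]
finger_gap: 93.7
finger_force: 0.0
```

```bash
python3 - <<'E'
from h import *
to(433,299.3,220,0.016)
c=cam('scene','s4.png')
q,i=near(c,(443,299),130,60,60,100);
g=q[(abs(q[:,2]-84)<8)&(abs(q[:,1]-300)<40)]
for x in range(350,560,15):
    k=q[(abs(q[:,0]-x)<7)&(abs(q[:,1]-299)<30)]
    if len(k): print(x,len(k),'top',np.percentile(k[:,2],90).round(1),'y of top',k[k[:,2]>np.percentile(k[:,2],75)][:,1].mean().round(1))
q,i=near(c,(505,350),60,120,80,220);m=(i[:,2]-i[:,1]>50)&(i[:,2]-i[:,0]>50);k=q[m];d=k.mean(0);print('red',len(k),d.round(),k.min(0).round(),k.max(0).round())
m=(i.max(1)<60)&(q[:,2]>140);k=q[m];print('knob',len(k),k.mean(0).round(),k.min(0).round(),k.max(0).round())
cv2.imwrite('pics/v4.png',cv2.resize(c['img'][240:400,340:500],(560,560),interpolation=2))
E
```

```text
clock 11.975 pos [434.6 300.3 221.9] rpy [-3.138 -0.007  0.016] gap 93.7 F [ 0.6  0.2 -1.2]
turn -0.0 shift before turn [-1.6  1.   1.9] shift after turn [-1.6  1.   1.9]
350 120 top 91.1 y of top 313.7
365 172 top 85.5 y of top 301.3
380 119 top 82.3 y of top 299.6
395 119 top 83.0 y of top 300.0
410 118 top 82.6 y of top 299.9
425 118 top 82.9 y of top 299.9
440 123 top 82.7 y of top 301.6
455 133 top 82.4 y of top 301.5
470 112 top 82.4 y of top 301.5
485 124 top 83.0 y of top 301.3
500 151 top 82.7 y of top 297.9
515 133 top 83.3 y of top 301.5
530 132 top 91.3 y of top 315.1
545 143 top 85.3 y of top 304.6
red 130 [513. 354. 133.] [484. 272.  81.] [546. 376. 176.]
knob 109 [505. 379. 185.] [495. 369. 174.] [512. 387. 193.]
```

View pics/v4.png

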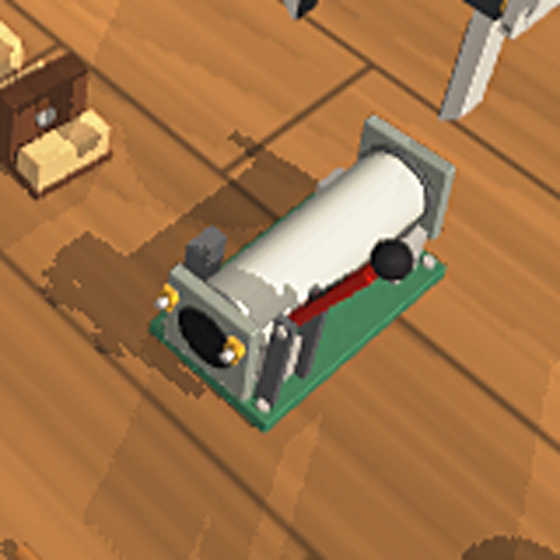

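The barrel lies level on both V-blocks (tube top about 82 along its length), its plates are outside the blocks, and the strap is still open with the knob near (503,377,183). I close the fingers, go to the far side of the knob, and push along the arc.

Call:
{"method": "arm_command", "body": {"plan": [[-1, 0.017, -0.0284, 0, 0], [-1, 0.017, -0.0284, 0, 0], [-1, 0.017, -0.0284, 0, 0], [-1, 0.017, -0.0284, 0, 0], [-1, 0, 0, 0, 0], [-1, 0, 0, 0, 0], [-1, 0, 0, 0, 0], [-1, 0, 0, 0, 0], [-1, 0, 0, 0, 0], [-1, 0, 0, 0.03, 0], [-1, 0, 0, 0.027, 0], [-1, 0, 0, 0, 0]]}}

```text
clock: 13.52
eef_pos: [498.8, 413.5, 158.7]
eef_rot: [3.14, 0.003, 0.016]
wrist_force: [0.2, 0.8, 0.6]
finger_gap: 0.4
finger_force: 0.0
```

Call:
{"method": "arm_command", "body": {"plan": [[-1, 0.001, 0.02, 0, 0], [-1, 0.001, 0.021, 0, 0], [-1, 0, 0.0205, 0.002, 0], [-1, 0, 0.013, 0.0015, 0], [-1, 0, 0.0126, 0.0018, 0], [-1, 0, 0.0094, 0.0047, 0], [-1, 0, 0.0094, 0.0047, 0], [-1, 0, 0.0076, 0.0072, 0], [-1, 0, 0.0075, 0.0073, 0], [-1, 0, 0.0051, 0.0091, 0], [-1, 0, 0.0051, 0.0092, 0], [-1, 0, 0.0022, 0.01, 0], [-1, 0, 0.0021, 0.0105, 0], [-1, 0, 0, 0, 0], [-1, 0, 0, 0, 0]]}}

```text
clock: 15.4
eef_pos: [503.5, 278.7, 92.2]
eef_rot: [3.141, 0.0, 0.016]
wrist_force: [-0.9, 0.1, 1.4]
finger_gap: 0.4
finger_force: 0.0
```

Call:
{"method": "arm_command", "body": {"plan": [[-1, 0, 0, 0.001, 0], [-1, 0, 0, 0.001, 0], [-1, 0, 0, 0.001, 0], [-1, 0, 0, 0, 0]]}}

```text
clock: 15.9
eef_pos: [503.7, 278.8, 90.6]
eef_rot: [-3.141, -0.001, 0.016]
wrist_force: [-4.8, -3.0, 12.8]
finger_gap: 0.2
finger_force: 6.0
```

Call:
{"method": "arm_command", "body": {"plan": [[-1, 0, 0, -0.03, 0], [-1, 0, 0, -0.04, 0], [-1, 0, 0, -0.04, 0], [0.2, 0, 0.04, -0.01, 0], [0.2, 0, 0.05, 0, 0], [0.2, 0, 0.05, 0, 0], [0.2, 0, 0.05, 0, 0], [0.2, 0, 0.04, 0, 0], [0.2, 0, 0, 0, 0]]}}

```text
clock: 17.02
eef_pos: [507.2, 46.7, 209.5]
eef_rot: [3.141, -0.0, 0.013]
wrist_force: [0.6, 1.1, -0.2]
finger_gap: 55.0
finger_force: 0.0
```

```bash
python3 - <<'E'
from h import *
to(504,-276.8,100,0.13)
c=cam('scene','s5.png')
q,i=near(c,(505,300),40,120,60,220);m=(i[:,2]-i[:,1]>50)&(i[:,2]-i[:,0]>50)&(abs(q[:,0]-505)<13);k=q[m];print('red',len(k),np.percentile(k,[3,50,97],axis=0).round())
m=(i.max(1)<60)&(q[:,1]<262);k=q[m];print('knob',len(k),k.mean(0).round(),np.percentile(k,[3,97],axis=0).round())
q,i=near(c,(504,-277),55,25,40,80);rect('alu',q);q,i=near(c,(504,-277),55,25,66,80);rect('alutop',q)
q,i=near(c,(522,-388),55,25,66,80);rect('orangetop',q)
cv2.imwrite('pics/v5.png',cv2.resize(c['img'][240:400,340:500],(400,400),interpolation=2))
E
```

```text
clock 17.025 pos [507.2  46.7 209.5] rpy [ 3.141 -0.     0.013] gap 55.0 F [ 0.6  1.1 -0.2]
turn -0.117 shift before turn [ -7.3 323.4 109.6] shift after turn [-45.1 320.3 109.6]
red 441 [[493. 254.  86.]
 [504. 298.  92.]
 [513. 341.  95.]]
knob 70 [507. 239.  94.] [[499. 231.  86.]
 [513. 246. 100.]]
alu 196 ctr [ 503.4 -276.5] size [66.4 11.8] ang 7.4 z95 72.2
alutop 63 ctr [ 504.2 -277. ] size [64.8 11.4] ang 4.7 z95 73.6
orangetop 96 ctr [ 522.4 -387.8] size [21.7 66.1] ang 88.4 z95 72.7
```

View pics/v5.png

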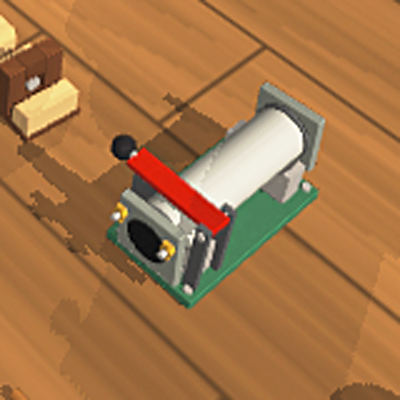

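The strap is flat across the barrel with its knob on the -y side, in the crop at (122,148), and the press of 12.8 N at z=90.6 matches a fully closed strap. Next is the bare die.

Call:
{"method": "arm_command", "body": {"plan": [[0.2, -0.001, 0.03, 0, 0], [0.2, -0.001, 0.0425, 0, 0], [0.2, -0.001, 0.0425, 0, 0], [0.2, -0.001, 0.0425, 0, 0], [0.2, -0.001, 0.0425, 0.02, 0], [0.2, -0.001, 0.0425, 0.03, 0], [0.2, -0.001, 0.0425, 0.03, 0], [0.2, 0, 0.038, 0.03, -0.112], [0.2, 0, 0, 0, 0], [0.2, 0, 0, 0, 0]]}}

```text
clock: 18.32
eef_pos: [506.0, -273.3, 99.9]
eef_rot: [3.142, -0.0, 0.128]
wrist_force: [-0.0, 0.5, 0.2]
finger_gap: 56.7
finger_force: 0.0
```

```bash
python3 - <<'E'
from h import *
to(504,-277,42,0.125)
E
```

```text
clock 18.325 pos [ 506.  -273.3   99.9] rpy [ 3.142 -0.     0.128] gap 56.7 F [-0.   0.5  0.2]
turn 0.003 shift before turn [-2.5  3.4 57.9] shift after turn [-2.5  3.4 57.9]
```

Call:
{"method": "arm_command", "body": {"plan": [[0.2, -0.0025, 0.0034, 0.02, 0], [0.2, 0, 0, 0.02, 0], [0.2, 0, 0, 0.018, 0], [0.2, 0, 0, 0, 0], [-1, 0, 0, 0, 0], [-1, 0, 0, 0, 0], [-1, 0, 0, 0, 0], [-1, 0, 0, 0, 0], [-1, 0, 0, 0, 0], [-1, 0, 0, 0, 0], [-1, 0, 0, -0.02, 0], [-1, 0, 0, -0.03, 0], [-1, 0, 0, -0.03, 0], [-1, 0, 0, 0, 0]], "newtons": 20}}

```text
clock: 20.08
eef_pos: [504.1, -278.6, 123.3]
eef_rot: [3.139, -0.003, 0.128]
wrist_force: [1.1, -0.6, -0.9]
finger_gap: 8.0
finger_force: 20.0
```

```bash
python3 - <<'E'
from h import *
to(468.4,-64.3,110,-0.087)
c=cam('scene','s6.png')
s=manip.read_state();L=((cloud(c).reshape(-1,3)-s['eef_pos'])@R.from_euler('xyz',s['eef_rot']).as_matrix())
I=c['img'].reshape(-1,3)
m=(abs(L[:,0])<45)&(abs(L[:,1])<14)&(L[:,2]>2)&(L[:,2]<45);l=L[m];print(len(l),'x',np.percentile(l[:,0],[1,5,95,99]).round(1),'y',np.percentile(l[:,1],[5,95]).round(1),'zbot',np.percentile(l[:,2],[95,99]).round(1))
E
```

```text
clock 20.075 pos [ 504.1 -278.6  123.3] rpy [ 3.139e+00 -3.000e-03  1.280e-01] gap 8.0 F [ 1.1 -0.6 -0.9]
turn 0.215 shift before turn [  -8.1 -217.1   12.8] shift after turn [ -54.2 -210.4   12.8]
177 x [-30.2 -27.9  32.2  33.1] y [-7.8 -0. ] zbot [30.8 32.8]
```

Call:
{"method": "arm_command", "body": {"plan": [[-1, -0.0015, -0.0351, 0.002, 0], [-1, -0.0015, -0.04, 0.002, 0], [-1, -0.0015, -0.04, 0.002, 0], [-1, -0.0015, -0.04, 0.002, 0], [-1, -0.001, -0.04, 0.002, 0], [-1, -0.001, -0.022, 0.002, 0], [-1, 0, 0, 0, 0.11], [-1, 0, 0, 0, 0.105], [-1, 0, 0, 0, 0], [-1, 0, 0, 0, 0]]}}

```text
clock: 21.38
eef_pos: [467.3, -63.7, 108.8]
eef_rot: [-3.141, 0.001, -0.085]
wrist_force: [0.1, 0.8, -0.2]
finger_gap: 7.8
finger_force: 20.0
```

```bash
python3 - <<'E'
from h import *
to(468.4,-64.3,75,-0.087)
c=cam('scene','s7.png')
# block tops around the 10 mm slot in rack frame
s=manip.read_state();p=np.array(s['eef_pos'])
yaw=-0.087;Rz=R.from_euler('z',yaw).as_matrix()
Q=cloud(c).reshape(-1,3);r=(Q-[473,15.5,0])@Rz
m=(abs(r[:,0])<45)&(abs(r[:,1])<150)&(r[:,2]>24)&(r[:,2]<37);t=r[m]
h,e=np.histogram(t[:,1],bins=np.arange(-130,131,4));print([(int(a),int(b)) for a,b in zip(e,h)])
print('x',np.percentile(t[:,0],[2,98]).round(1))
L=((Q-p)@R.from_euler('xyz',s['eef_rot']).as_matrix())
a=c['img'];cv2.imwrite('pics/v7.png',cv2.resize(a[190:310,250:400],(750,600),interpolation=2))
E
```

```text
clock 21.375 pos [467.3 -63.7 108.8] rpy [-3.141e+00  1.000e-03 -8.500e-02] gap 7.8 F [ 0.1  0.8 -0.2]
turn 0.002 shift before turn [ 1.1  0.5 33.8] shift after turn [ 1.1  0.5 33.8]
[(-130, 0), (-126, 0), (-122, 0), (-118, 4), (-114, 23), (-110, 22), (-106, 24), (-102, 25), (-98, 25), (-94, 30), (-90, 54), (-86, 11), (-82, 0), (-78, 0), (-74, 3), (-70, 27), (-66, 21), (-62, 7), (-58, 8), (-54, 2), (-50, 8), (-46, 2), (-42, 3), (-38, 0), (-34, 1), (-30, 9), (-26, 15), (-22, 56), (-18, 15), (-14, 25), (-10, 32), (-6, 29), (-2, 23), (2, 33), (6, 33), (10, 28), (14, 61), (18, 22), (22, 0), (26, 0), (30, 0), (34, 0), (38, 12), (42, 19), (46, 11), (50, 10), (54, 3), (58, 8), (62, 5), (66, 1), (70, 2), (74, 2), (78, 6), (82, 5), (86, 26), (90, 52), (94, 13), (98, 31), (102, 33), (106, 41), (110, 36), (114, 60), (118, 11), (122, 0), (126, 0)]
x [-30.2  32.3]
```

View pics/v7.png

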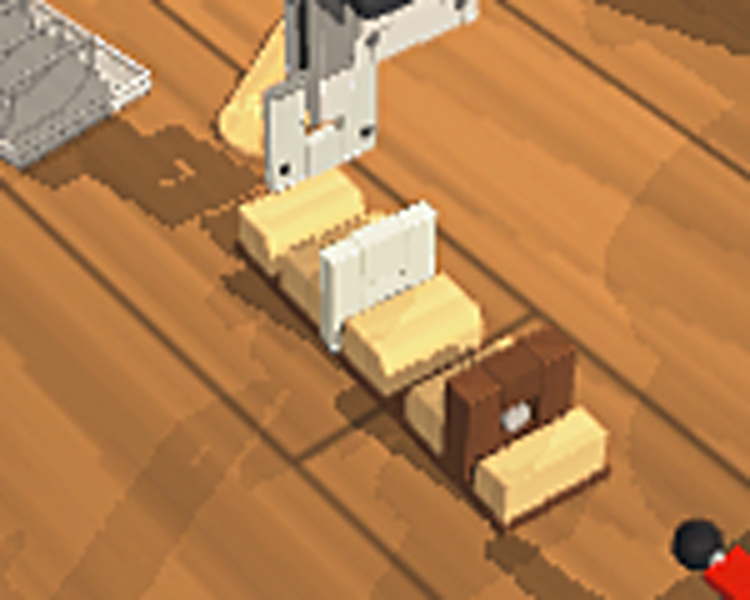

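The die is held above the narrow slot at the -y end. The 10 mm slot is the free one at about (310,225) in the crop, beyond the white die. I lower with a light grip so that the flare can guide it.

Call:
{"method": "arm_command", "body": {"plan": [[-1, 0, 0.0015, 0.015, 0], [-1, 0, 0, 0.015, 0], [-1, 0, 0, 0.008, 0], [-1, 0, 0, 0.004, 0], [-1, 0, 0, 0.004, 0], [-1, 0, 0, 0, 0]], "newtons": 10}}

```text
clock: 22.18
eef_pos: [467.5, -65.2, 63.4]
eef_rot: [3.142, 0.0, -0.087]
wrist_force: [0.6, -0.0, -1.2]
finger_gap: 8.2
finger_force: 10.0
```

Call:
{"method": "arm_command", "body": {"plan": [[-1, 0, 0, 0.003, 0], [-1, 0, 0, 0.003, 0], [-1, 0, 0, 0.003, 0], [-1, 0, 0, 0, 0]]}}

```text
clock: 22.68
eef_pos: [467.4, -65.2, 54.2]
eef_rot: [-3.142, 0.0, -0.087]
wrist_force: [-0.5, -0.2, -0.7]
finger_gap: 7.9
finger_force: 10.0
```

Call:
{"method": "arm_command", "body": {"plan": [[-1, 0, 0, 0.004, 0], [-1, 0, 0, 0.004, 0], [-1, 0, 0, 0.003, 0], [-1, 0, 0, 0, 0], [-0.65, 0, 0, 0, 0], [-0.65, 0, 0, 0, 0], [-0.65, 0, 0, 0, 0], [-0.65, 0, 0, 0, 0]]}}

```text
clock: 23.68
eef_pos: [467.5, -65.3, 43.5]
eef_rot: [3.142, -0.0, -0.087]
wrist_force: [-0.0, 0.0, 1.0]
finger_gap: 16.3
finger_force: 0.0
```

Call:
{"method": "arm_command", "body": {"plan": [[-0.65, 0, 0, -0.02, 0], [-0.65, 0, 0, -0.03, 0], [-0.65, 0, 0, -0.03, 0], [-0.3, 0, 0.03, 0, 0], [0.2, 0, 0.045, 0, 0], [0.2, 0, 0.045, 0, 0], [0.2, 0, 0.045, 0, 0], [0.2, 0, 0.045, 0, 0], [0.2, 0, 0.045, 0, 0], [0.2, 0, 0.045, 0, 0], [0.2, 0, 0, 0, -0.11], [0.2, 0, 0, 0, -0.1], [0.2, 0, 0, 0, 0]]}}

```text
clock: 25.3
eef_pos: [441.3, -364.2, 123.3]
eef_rot: [-3.141, 0.0, 0.122]
wrist_force: [-0.5, -0.4, 0.2]
finger_gap: 56.7
finger_force: 0.0
```

```bash
python3 - <<'E'
from h import *
to(522.2,-388.7,42,0.125)
c=cam('scene','s8.png');
q,i=near(c,(468,-65),50,15,40,90);rect('die8',q)
q,i=near(c,(470,-12),50,15,60,90);rect('die12',q)
q,i=near(c,(522,-388),50,25,60,90);rect('orange',q[(i[:,2]-i[:,0])>80])
E
```

```text
clock 25.3 pos [ 441.3 -364.2  123.3] rpy [-3.141  0.     0.122] gap 56.7 F [-0.5 -0.4  0.2]
turn -0.003 shift before turn [77.3 34.2 81.3] shift after turn [77.2 34.5 81.3]
die8 220 ctr [467.5 -62.1] size [11.5 64. ] ang 85.6 z95 71.4
die12 144 ctr [473.1 -10. ] size [15.9 64.1] ang 84.9 z95 71.7
orange 130 ctr [ 521.9 -387.4] size [64.1 22.5] ang 1.3 z95 73.2
```

Call:
{"method": "arm_command", "body": {"plan": [[0.2, 0.02, 0.009, 0, 0], [0.2, 0.03, 0.013, 0, 0], [0.2, 0.027, 0.013, 0, 0], [0.2, 0, 0, 0.02, 0], [0.2, 0, 0, 0.03, 0], [0.2, 0, 0, 0.02, 0], [0.2, 0, 0, 0.011, 0], [0.2, 0, 0, 0, 0], [-1, 0, 0, 0, 0], [-1, 0, 0, 0, 0], [-1, 0, 0, 0, 0], [-1, 0, 0, 0, 0], [-1, 0, 0, 0, 0], [-1, 0, 0, 0, 0], [-1, 0, 0, 0, 0]], "newtons": 20}}

```text
clock: 27.22
eef_pos: [522.2, -389.5, 42.6]
eef_rot: [3.141, -0.0, 0.123]
wrist_force: [-0.5, 1.8, 1.8]
finger_gap: 15.6
finger_force: 20.1
```

Call:
{"method": "arm_command", "body": {"plan": [[-1, 0, 0, -0.02, 0], [-1, 0, 0, -0.03, 0], [-1, 0, 0, -0.03, 0], [-1, 0, 0, -0.03, 0], [-1, 0, 0, -0.01, 0], [-1, 0, -0.03, 0, 0], [-1, 0, -0.04, 0, 0], [-1, 0, -0.04, 0, 0], [-1, 0, -0.04, 0, 0], [-1, 0, -0.04, 0, 0], [-1, 0, -0.04, 0, 0], [-1, 0, 0, 0, 0.11], [-1, 0, 0, 0, 0.1], [-1, 0, 0, 0, 0]]}}

```text
clock: 28.98
eef_pos: [493.8, -161.0, 162.2]
eef_rot: [-3.141, 0.0, -0.086]
wrist_force: [0.4, 0.5, -0.7]
finger_gap: 15.3
finger_force: 20.1
```

```bash
python3 - <<'E'
from h import *
to(476.5,41.5,120,-0.087)
c=cam('scene','s9.png');s=manip.read_state()
L=((cloud(c).reshape(-1,3)-s['eef_pos'])@R.from_euler('xyz',s['eef_rot']).as_matrix());I=c['img'].reshape(-1,3).astype(int)
m=(abs(L[:,0])<50)&(abs(L[:,1])<20)&(L[:,2]>-35)&(L[:,2]<45)&(I[:,2]-I[:,0]>80);l=L[m];print(len(l),'x',np.percentile(l[:,0],[1,5,95,99]).round(1),'z',np.percentile(l[:,2],[1,5,95,99]).round(1))
E
```

```text
clock 28.975 pos [ 493.8 -161.   162.2] rpy [-3.141  0.    -0.086] gap 15.3 F [ 0.4  0.5 -0.7]
turn 0.001 shift before turn [ -34.7 -200.2   42.3] shift after turn [ -34.8 -200.2   42.3]
475 x [-31.8 -29.5  30.6  31.6] z [-29.5 -28.7  32.4  34.8]
```

Call:
{"method": "arm_command", "body": {"plan": [[-1, -0.0057, -0.0335, 0, 0], [-1, -0.0057, -0.0335, 0, 0], [-1, -0.0057, -0.0335, 0, 0], [-1, -0.0057, -0.0335, 0, 0], [-1, -0.0057, -0.0335, 0, 0], [-1, -0.0058, -0.0335, 0, 0], [-1, 0, 0, 0, 0], [-1, 0, 0, 0.025, 0], [-1, 0, 0, 0.035, 0], [-1, 0, 0, 0.025, 0], [-1, 0, 0, 0, 0]]}}

```text
clock: 30.4
eef_pos: [476.4, 41.3, 76.2]
eef_rot: [3.141, 0.003, -0.087]
wrist_force: [-0.3, -0.2, -0.4]
finger_gap: 16.0
finger_force: 20.1
```

```bash
python3 - <<'E'
from h import *
to(476.9,42.2,65,-0.087)
c=cam('scene','s10.png');a=c['img'];cv2.imwrite('pics/v10.png',cv2.resize(a[190:310,250:400],(750,600),interpolation=2))
E
```

```text
clock 30.4 pos [476.4  41.3  76.2] rpy [ 3.141e+00  3.000e-03 -8.700e-02] gap 16.0 F [-0.3 -0.2 -0.4]
turn 0.0 shift before turn [ 0.4 -0.9 11.2] shift after turn [ 0.4 -0.9 11.2]
```

View pics/v10.png

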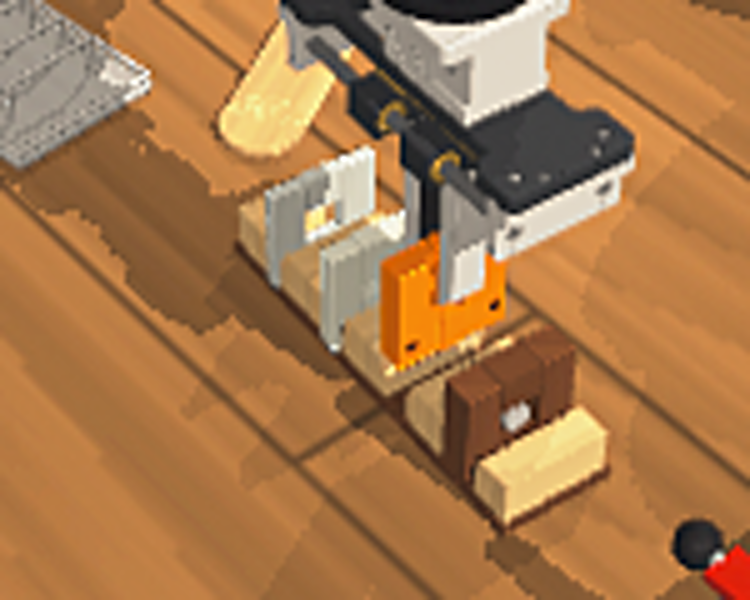

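The bare die stands at the same height as the white one, in its slot at about (320,215). The orange die hangs over the free 18 mm slot at (440,330). I lower it.

Call:
{"method": "arm_command", "body": {"plan": [[-1, 0, -0.0006, 0.004, 0], [-1, 0, 0, 0.004, 0], [-1, 0, 0, 0.004, 0], [-1, 0, 0, 0.004, 0], [-1, 0, 0, 0.003, 0], [-1, 0, 0, 0.003, 0], [-1, 0, 0, 0, 0]], "newtons": 10}}

```text
clock: 31.32
eef_pos: [477.2, 42.6, 55.2]
eef_rot: [3.141, 0.0, -0.087]
wrist_force: [-0.1, -2.0, -1.0]
finger_gap: 16.2
finger_force: 10.0
```

Call:
{"method": "arm_command", "body": {"plan": [[-1, 0, 0.0005, 0.004, 0], [-1, 0, 0, 0.004, 0], [-1, 0, 0, 0.004, 0], [-1, 0, 0, 0, 0], [-0.5, 0, 0, 0, 0], [-0.5, 0, 0, 0, 0], [-0.5, 0, 0, 0, 0], [-0.5, 0, 0, 0, 0]]}}

```text
clock: 32.33
eef_pos: [477.3, 42.2, 43.5]
eef_rot: [-3.142, -0.0, -0.087]
wrist_force: [-0.3, 0.9, 0.8]
finger_gap: 23.8
finger_force: 0.0
```

Call:
{"method": "arm_command", "body": {"plan": [[-0.5, 0, 0, -0.02, 0], [-0.5, 0, 0, -0.04, 0], [-0.5, 0, 0, -0.05, 0], [-0.5, 0, 0, -0.05, 0], [-0.5, 0, 0, -0.05, 0], [-0.5, -0.05, 0, 0, 0], [-0.5, -0.05, 0, 0, 0], [-0.5, 0, 0, 0, 0], [-0.5, 0, 0, 0, 0]]}}

```text
clock: 33.45
eef_pos: [378.2, 50.9, 253.8]
eef_rot: [-3.141, -0.001, -0.087]
wrist_force: [-0.2, 1.0, -1.1]
finger_gap: 23.1
finger_force: 0.0
```

```bash
python3 - <<'E'
from h import *
to(0,0,0)
c=cam('scene','s11.png')
for n,x,y in(('die8',468,-63),('die12',472,-10),('die16',477,44),('die20',482,97)):
    q,i=near(c,(x,y),50,20,62,90);rect(n,q)
q,i=near(c,(445,300),30,30,60,100);print('barrel top',np.percentile(q[:,2],95))
q,i=near(c,(505,300),14,120,75,220);m=(i.max(1)<60)&(q[:,1]<262);print('knob',q[m].mean(0).round())
cv2.imwrite('pics/v11.png',cv2.resize(c['img'][200:380,250:490],(800,600),interpolation=2))
E
```

```text
clock 33.45 pos [378.2  50.9 253.8] rpy [-3.141e+00 -1.000e-03 -8.700e-02] gap 23.1 F [-0.2  1.  -1.1]
turn 0 shift before turn [-372.6   83.6  253.4] shift after turn [-372.6   83.6  253.4]
die8 100 ctr [467.9 -61.7] size [11.  63.8] ang 85.0 z95 71.9
die12 132 ctr [472.4  -8.2] size [16.1 64.7] ang 87.0 z95 72.5
die16 178 ctr [477.3  44.7] size [19.7 64.6] ang 81.9 z95 72.4
die20 227 ctr [481.6  98. ] size [22.9 65.5] ang 86.7 z95 72.2
barrel top 83.3029841847968
knob [507. 239.  94.]
```

View pics/v11.png

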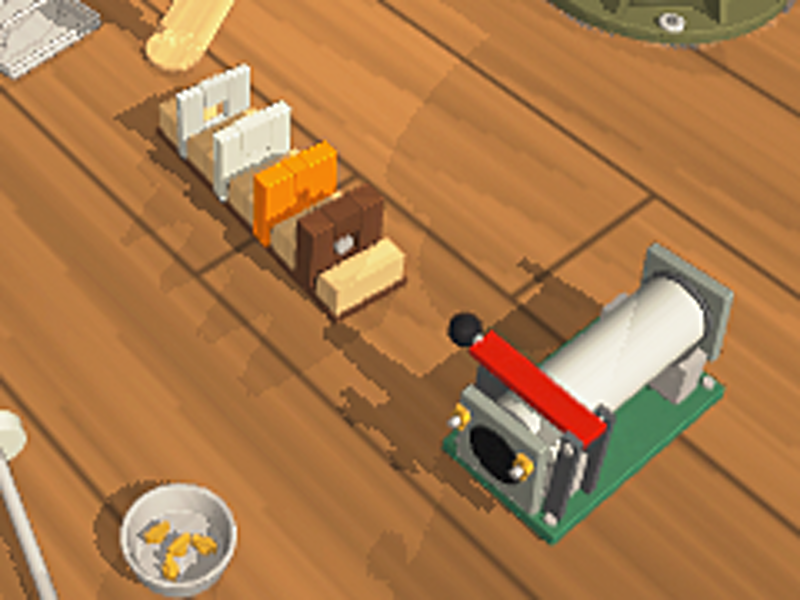

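All four dies stand at the same height in the rack, at (213,110), (252,148), (295,192) and (340,240). The barrel lies in its cradle under the closed strap, and the arm is clear of everything. I'm handing in.

```bash
python3 -c "
from cell import ticket
print(ticket.sign_off())"
```

```text
the job is handed in; nothing more can be done
None
```

The job is handed in at about 33 s: both dies are home in their slots, and the barrel lies in its cradle under the closed strap. I checked this in the last camera image; the sign-off gave no verdict.

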